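Unload the test weights from the bench scale into their cases

ROBOT

A 6-joint arm with a two-finger parallel gripper is mounted at the origin on a cart in front of the work surface, level with it; the furniture and walls round the work are solid. World frame = base frame: x ahead of the robot, y to its left, z up, the work surface at z = 0. Lengths are in m, angles in rad, forces in N, time in s.
With the tool pointing down it reaches from about 0.25 to 0.8 m from the base axis. Payload 8.5 kg.
Tool frame: the origin (TCP) lies midway between the tips of the shut fingers; the grasp point (between the pads) lies 19 mm behind it; z points along the fingers, y is the line along which they close (so a half turn about z gives the same grasp; the last joint's range is limited). The gripper opens to 85 mm and grips with 20 to 120 N. Pads are 22 mm wide; open, the fingers measure 114 mm over their backs; the gripper's body (76 mm by 85 mm) begins 54 mm behind the grasp point. The pads swing forward as they close: fully open they stand 13 mm farther back than shut.
Start: joints at [1.313, 0.238, -0.013, 1.319, 0, 1.571], TCP at [0.134, 0.508, 0.231] pointing down, gripper open.
Joint ranges: [-2.66, 2.66], [-1.03, 1.9], [-1.14, 1.46], [-1.82, 2.27], [-1.45, 1.34], [-3.14, 3.14]. Speed limits (rad/s): [2.22, 2.22, 2.79, 3.14, 3.14, 3.14].

INTERFACE

Orientations are given as a rotation vector (axis times angle).
In Python, from bench import arm, cams, job gives the robot as it stands.
- The arm moves only by the tool carry_out, never from a script. Its argument "deltas" is text: rows parted by semicolons, each of 5 numbers parted by spaces: the shift along the tool's x, y, z in cm, then the turn about the tool's z in rad, then the finger opening in cm, from 0 to 8.54. A call has 1 to 8 rows; each row is the pose to reach, as a shift and turn from the pose commanded when the call began, along the tool's axes at that moment; what a row does not reach only later rows make up. A row lasts 1/8 s, in which the tool goes at most 62.5 mm and 10.7 degrees, less where a joint would pass 70% of its speed; a pose out of reach is approached as far as the arm can. A call with a gripper value outside its range is refused whole. The fingers move at their own pace and stop on an object; "force" is the grip in N (left out, the last holds). Time passes only in rows, so rows that repeat a pose let the fingers close. It gives the time, the measured TCP pose, the force, the opening and the grip force at its end, in the units of the state.
- arm.read_state(): the state, without advancing time (a new reading comes with each control period).
- cams.get_image(name): name is "side" or "top" or "wrist"; returns (picture, depth): 480x640x3 uint8, red, green, blue; 480x640 float32, m along the optical axis (not along the pixel's ray), 0 where there is no reading.
- cams.get_calibration(name): a dict with "intrinsics" (3x3 intrinsics, pixels), "rvec" (rotation vector, rad) and "tvec" (3), from world to camera coordinates, as OpenCV has them. Camera axes: x right, y down, z forward; pixel columns grow to the right and rows downward; lengths in m; the calibration is good to about 2 mm. A picture is of the moment at which its call begins: read the wrist's pose just before it. get_calibration takes no time and is no camera call; for the wrist camera it gives the pose at the moment of the call.
- job.hand_in(): hands the job in; it is judged then, once.
The state is a dict: "clock": time; "joint_pos": joint angles; "qvel": joint speeds; "joint_torque": joint torques, N m; "eef_pos": TCP position; "orientation": TCP orientation; "wrist_force": force on the tool from outside, world axes, zero at the start; "moment": the same for the moment, N m; "gripper_width": opening from 0.0 (shut) to 1.0 (fully open); "grip_force": force on a finger pad.
Only numpy, scipy, OpenCV 4.12 (cv2) and the standard library are available. Lean on these libraries where they do the work, as an engineer would, in place of code of your own. Each camera call takes 0.05 s, during which the arm holds its last target. There are 200 camera calls.

TASK

The check of the bench scale is finished. Take the stack of four steel test weights on it apart and stand each weight upright on the floor of its own round open case, the one whose pocket matches its size. Set them down gently: no weight may be dropped or tipped over.

Things in the scene. Friction and masses are not known exactly. Their poses are not given: they have to be found in the camera images.
- weight_xl_center (a point): largest of four turned steel test weights, a plain upright cylinder, diameter 54 mm, height 42 mm; loose, at the bottom of the stack, on the scale's platform at the start; this point is its centre, 21 mm above its flat underside; its z axis is the cylinder's axis
- weight_l_center (a point): second largest of four turned steel test weights, a plain upright cylinder, diameter 42 mm, height 38 mm; loose, in the stack, on the 54 mm weight at the start; this point is its centre, 19 mm above its flat underside; its z axis is the cylinder's axis
- weight_m_center (a point): second smallest of four turned steel test weights, a plain upright cylinder, diameter 32 mm, height 34 mm; loose, in the stack, on the 42 mm weight at the start; this point is its centre, 17 mm above its flat underside; its z axis is the cylinder's axis
- weight_s_center (a point): smallest of four turned steel test weights, a plain upright cylinder, diameter 22 mm, height 30 mm; loose, in the stack, on the 32 mm weight at the start; this point is its centre, 15 mm above its flat underside; its z axis is the cylinder's axis
- case_xl: open round black plastic case of the 54 mm weight: low cup with grey felt floor, pocket 64 mm across and 10 mm deep (floor 5 mm, rim 15 mm above the table), mouth flared to about 70 mm, 78 mm across outside; fixed to the table; origin at the centre of its underside on the table, z up
- case_l: open round black plastic case of the 42 mm weight: low cup with grey felt floor, pocket 52 mm across and 10 mm deep (floor 5 mm, rim 15 mm above the table), mouth flared to about 58 mm, 66 mm across outside; fixed to the table; origin at the centre of its underside on the table, z up
- case_m: open round black plastic case of the 32 mm weight: low cup with grey felt floor, pocket 42 mm across and 10 mm deep (floor 5 mm, rim 15 mm above the table), mouth flared to about 48 mm, 56 mm across outside; fixed to the table; origin at the centre of its underside on the table, z up
- case_s: open round black plastic case of the 22 mm weight: low cup with grey felt floor, pocket 32 mm across and 10 mm deep (floor 5 mm, rim 15 mm above the table), mouth flared to about 38 mm, 46 mm across outside; fixed to the table; origin at the centre of its underside on the table, z up
- scale: bench scale, 250 x 210 mm grey housing with a square 200 x 200 mm metal platform whose top is 52 mm above the table and does not give way; fixed; origin at the centre of its underside, its platform's centre 22 mm along its +x axis; the sloping display console is on its -x side
There are look-alikes about, which are no part of the job. What is shaped like the part that bears weight_m_center but purple or yellow is not meant.

How it is judged:
At the end, for the whole second after the job is handed in: each of the four weights stands upright (within 6 degrees) on the floor of its own case (its height right within 3 mm, its centre within 8 mm of the case's centre), released and at rest (horizontal distance between weight_xl_center and case_xl below 0.008 m and z of weight_xl_center in the frame of case_xl between 0.023 and 0.029 m and angle between each of weight_xl_center, weight_l_center, weight_m_center, weight_s_center's own z axis and vertical below 0.1 rad and linear speed of each of weight_xl, weight_l, weight_m, weight_s below 0.02 m/s and horizontal distance between weight_l_center and case_l below 0.008 m and z of weight_l_center in the frame of case_l between 0.021 and 0.027 m and horizontal distance between weight_m_center and case_m below 0.008 m and z of weight_m_center in the frame of case_m between 0.019 and 0.025 m and horizontal distance between weight_s_center and case_s below 0.008 m and z of weight_s_center in the frame of case_s between 0.017 and 0.023 m); the robot touches nothing.
It fails at once if a weight tipped over (leaning more than 40 degrees) (angle between any of weight_xl_center, weight_l_center, weight_m_center, weight_s_center's own z axis and vertical above 0.7 rad).
It fails at once if a weight dropped (falling freely for more than about 25 mm) ((linear speed of weight_xl above 0.7 m/s and contact force between weight_xl and anything else below 0.05 N) or (linear speed of weight_l above 0.7 m/s and contact force between weight_l and anything else below 0.05 N) or (linear speed of weight_m above 0.7 m/s and contact force between weight_m and anything else below 0.05 N) or (linear speed of weight_s above 0.7 m/s and contact force between weight_s and anything else below 0.05 N)).
It also fails if it takes over 96 s, if anything falls off the work surface, if the arm or the gripper's body presses on something with over 40 N, if the wrist force passes 120 N, or if a joint passes its speed limit or range.

## Working session

There is one attempt and no reset: what is moved stays moved. The work goes in short steps, Python scripts to look and compute and a tool call to move; the robot and the scene stay as the last step left them, time stands still between calls to the robot, and variables do not carry over. Pictures are saved under pics/ and viewed, at most 14 in all, crops included, and the job is handed in when it is done.

Besides the shell and the picture viewer there is one more tool, called after "Call:" by a JSON object that holds its "method" and its "body", one argument or row to a line. carry_out: Moves the arm, as the interface text tells. Its arguments: {"type":"object","properties":{"deltas":{"type":"string"},"force":{"type":"number"}},"required":["deltas"]}

```bash
mkdir -p pics; cat > h.py <<'E'
import numpy as np, cv2
from bench import arm, cams, job
def grab(n):
    c=cams.get_calibration(n); im,d=cams.get_image(n)
    return im,d,c
def save(n,f,im): cv2.imwrite('pics/'+f,im[:,:,::-1])
def ray(c,u,v,z):
    K=np.array(c['intrinsics']);R=cv2.Rodrigues(np.array(c['rvec'],float))[0];t=np.array(c['tvec'],float).ravel()
    o=-R.T@t; d=R.T@np.linalg.inv(K)@np.array([u,v,1.]); return o+d*(z-o[2])/d[2]
def cloud(c,d):
    K=np.array(c['intrinsics']);R=cv2.Rodrigues(np.array(c['rvec'],float))[0];t=np.array(c['tvec'],float).ravel()
    v,u=np.mgrid[0:d.shape[0],0:d.shape[1]]
    p=np.stack([(u-K[0,2])/K[0,0]*d,(v-K[1,2])/K[1,1]*d,d],-1)
    return (p-t)@R
E
python3 - <<'E'
from h import *
for n in ['side','top','wrist']:
    im,d,c=grab(n); save(n,n+'0.png',im); np.savez(n+'0.npz',im=im,d=d,**{k:np.array(v) for k,v in c.items()})
    R=cv2.Rodrigues(np.array(c['rvec'],float))[0]; print(n,-R.T@np.array(c['tvec']).ravel(),R[2],c['intrinsics'][0][0])
print(arm.read_state())
E
```

```text
side [0.49544761 1.0438521  0.75580865] [ 0.01921958 -0.83227879 -0.55402403] 470.24975676902653
top [0.46911074 0.09678235 1.19070326] [ 0.02491477  0.00141301 -0.99968858] 460.640818476593
wrist [0.05697113 0.52810256 0.37232007] [ 0.29543653 -0.07823732 -0.95215344] 355.1185207363856
{'clock': 0.15, 'joint_pos': array([ 1.31299792e+00,  2.38685731e-01, -1.40572607e-02,  1.31919509e+00,
        1.97509090e-05,  1.57080162e+00]), 'qvel': array([-2.65805025e-05, -2.04520331e-03,  2.26688879e-03,  1.14397102e-03,
        1.29113289e-03,  8.80900672e-04]), 'joint_torque': array([-2.19954498e-03, -5.39077234e+01,  3.46600020e+01,  1.44404397e-02,
       -1.39506383e-04, -9.62916658e-06]), 'eef_pos': array([0.13376392, 0.50734804, 0.23080418]), 'orientation': array([-4.03815169e-01, -3.11536344e+00,  1.77450633e-03]), 'wrist_force': array([ 0.29504514, -0.07309494, -1.09344949]), 'moment': array([-0.01121133, -0.00364336, -0.02010902]), 'grip_force': 0.0, 'gripper_width': 1.0012469310047163}
```

View pics/top0.png

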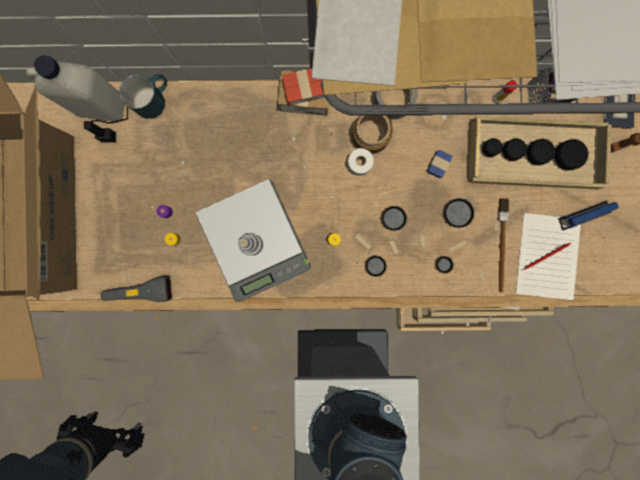

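View pics/side0.png

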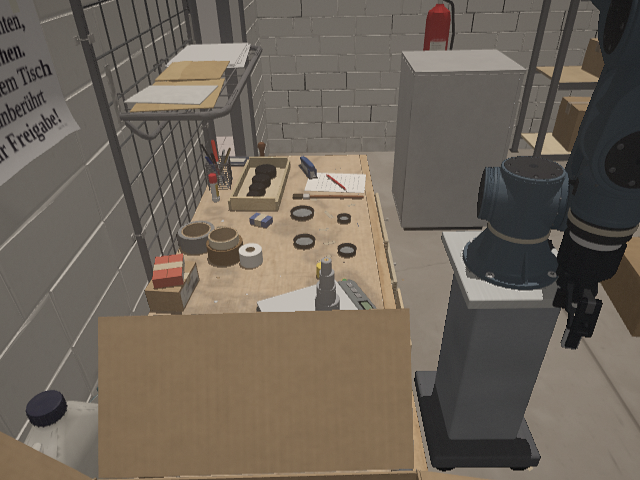

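The top view shows the stack on the scale at (250,243). The four open cases are at (458,213), (393,218), (375,265) and (444,264). The purple (164,211) and yellow (172,239; 334,239) cylinders and the black discs in the tray at (490–572,150) are look-alikes. The stacked grey steel weight on the scale fits weight_m. The side view confirms one four-step stack at (326,285).

```bash
python3 - <<'E'
from h import *
z=np.load('top0.npz');im,d=z['im'],z['d'];c={k:z[k] for k in('intrinsics','rvec','tvec')}
P=cloud(c,d)
hsv=cv2.cvtColor(im,cv2.COLOR_RGB2HSV)
dark=((hsv[...,2]<110)&(hsv[...,1]<90)).astype(np.uint8)
for nm,u,v in [('xl',458,213),('l',393,218),('m',375,265),('s',444,264)]:
    r=24;sub=dark[v-r:v+r,u-r:u+r]
    cs,_=cv2.findContours(sub,cv2.RETR_EXTERNAL,cv2.CHAIN_APPROX_NONE)
    k=max(cs,key=cv2.contourArea);(a,b),s,_=cv2.fitEllipse(k);a+=u-r;b+=v-r
    p=ray(c,a,b,0.012);print(nm,a,b,np.array(s)*1.18/460,p, 'floor z',P[int(b),int(a),2])
sub=P[215:270,220:280].reshape(-1,3)
for lo,hi in[(.185,.21),(.155,.18),(.12,.145),(.085,.107),(.04,.06)]:
    q=sub[(sub[:,2]>lo)&(sub[:,2]<hi)]
    if len(q): print(lo,len(q),np.median(q,0),q.min(0),q.max(0),(q.min(0)+q.max(0))/2)
a=cv2.resize(im[210:280,215:285],(560,560),interpolation=cv2.INTER_CUBIC)
save('','crop_stack.png',a)
# scale
q=P[170:310,190:320].reshape(-1,3);m=(q[:,2]>.045)&(q[:,2]<.06)
print(cv2.minAreaRect(q[m][:,:2].astype(np.float32)*1000))
# obstacles >60 mm high on bench x 0.2..0.75
for nm in['top','side']:
    z=np.load(nm+'0.npz');Q=cloud({k:z[k] for k in('intrinsics','rvec','tvec')},z['d'])[z['d']>0]
    Q=Q[(Q[:,2]>.1)&(Q[:,0]>.25)&(Q[:,0]<.8)&(abs(Q[:,1])<.6)]
    h,ex,ey=np.histogram2d(Q[:,0],Q[:,1],bins=[np.arange(.25,.81,.05),np.arange(-.5,.61,.1)])
    print(nm);print(h.astype(int))
E
```

```text
xl 458.62372398376465 212.5572052001953 [0.07179851 0.07551705] [ 0.57360735 -0.26797385  0.012     ] floor z 0.004841043940415113
l 393.78532218933105 217.90893745422363 [0.05829053 0.06235113] [ 0.56157472 -0.10167943  0.012     ] floor z 0.003641336977719718
m 375.1834182739258 265.58795738220215 [0.0483468  0.04993914] [ 0.4400004  -0.05239967  0.012     ] floor z 0.004056200236115543
s 444.00237464904785 264.13391494750977 [0.03769587 0.04272568] [ 0.44193987 -0.22827447  0.012     ] floor z 0.008540587128956431
0.185 87 [0.49829921 0.25629126 0.19472026] [0.48758674 0.24651349 0.18530709] [0.50711574 0.26718464 0.19816169] [0.49735124 0.25684906 0.19173439]
0.155 75 [0.49240182 0.24979039 0.16515171] [0.48136    0.24171957 0.15544679] [0.51058079 0.27233031 0.17740583] [0.4959704  0.25702494 0.16642631]
0.12 96 [0.50232053 0.24546789 0.13084804] [0.47933749 0.23677269 0.12106718] [0.51884781 0.27344112 0.14395184] [0.49909265 0.25510691 0.13250951]
0.085 130 [0.48432611 0.24457575 0.09297332] [0.47018941 0.23127521 0.08771202] [0.52291767 0.28131404 0.10651194] [0.49655354 0.25
[... 736 characters left out ...]
9]
 [  78  238  231  214  233   93    0    0    0    0    2]
 [ 427 1768 1023 1202 1359 1501    3    0    0    0    0]
 [ 407 1944 1316 2196 2128 2051   10    0    0    0   47]]
side
[[  0   0   0   0   0   0   0   0   0   0   0]
 [  0   0   0   0   0   0   0   0   0   0   0]
 [  0   0   0   0   0   0   0   0   0   0   3]
 [  0   0   0   0   0   0   0   0   0   0   6]
 [  0   0   0   0   0   0   0 402   0   0   4]
 [  0   0   0   0   0   0   0 280   0   0   1]
 [  0   0   0   0   0   0   0   0   0   0   2]
 [  0   0   0   0   0   0   0   0   0   0   0]
 [ 21  26  31  41  51  31   0   0   0   0   0]
 [ 99 145 129 165 224 510   2   0   0   0   0]
 [115 110  64 250 324 729  26   0   0   0   0]]
```

View pics/crop_stack.png

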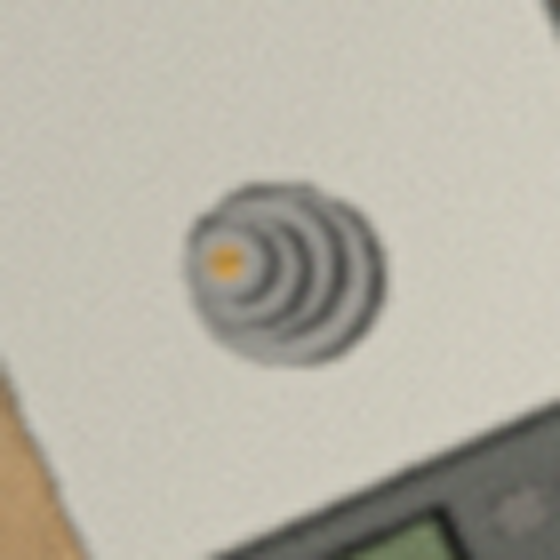

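View pics/wrist0.png

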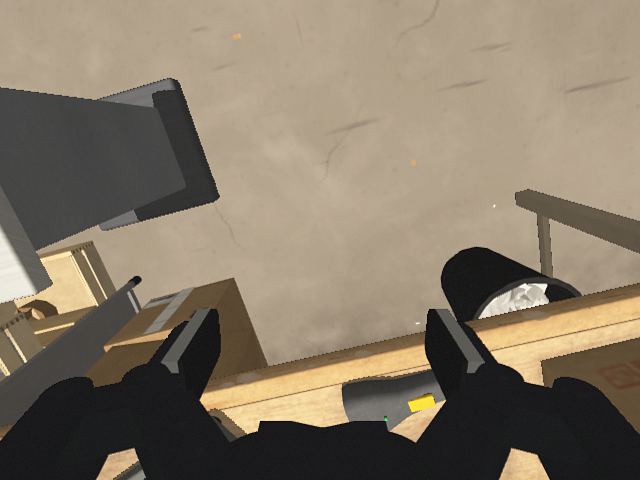

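The crop shows the four-step steel stack with the orange-dotted smallest weight on top (crop 228,263) and no look-alike among the weights. The wrist view shows only the floor, the bench edge and a torch. Next I move above the stack and turn the tool so its y lies along world y.

Call:
{"method": "carry_out", "body": {
  "deltas": "0 0 -4 0 5; -4 -1.5 -7 -0.1 5; -9 -3.3 -8 -0.2 5; -15 -5.5 -8 -0.257 5; -21 -7.5 -8 -0.257 5; -27 -9.8 -8 -0.257 5; -32 -11.6 -8 -0.257 5; -36 -13 -8 -0.257 5",
  "force": 40
}}

```text
clock: 1.15
eef_pos: [0.4505, 0.2884, 0.311]
orientation: [-0.004, -3.141, 0.001]
wrist_force: [0.5, 0.8, -0.5]
gripper_width: 0.583
grip_force: 0.0
```

```bash
python3 - <<'E'
from h import *
s=arm.read_state();print(s['eef_pos'],cv2.Rodrigues(s['orientation'])[0].round(4),s['clock'])
im,d,c=grab('wrist');save('','w1.png',im)
P=cloud(c,d);m=(d>0)&(P[...,0]>.4)&(abs(P[...,1]-.257)<.06)
for lo,hi in[(.19,.202),(.16,.172),(.126,.138),(.088,.1)]:
    k=m&(P[...,2]>lo)&(P[...,2]<hi);q=P[k]
    if len(q):
        print(lo,len(q),(q.min(0)+q.max(0))/2,np.ptp(q,axis=0))
        cc,r=cv2.minEnclosingCircle(q[:,:2].astype(np.float32)*1000);print(cc,r)
E
```

```text
[0.45046527 0.28836785 0.3110445 ] [[-1.0e+00  2.3e-03 -2.0e-04]
 [ 2.3e-03  1.0e+00 -3.0e-04]
 [ 2.0e-04 -3.0e-04 -1.0e+00]] 1.15
0.19 581 [0.49588535 0.25789343 0.19352625] [0.02156187 0.02181456 0.00694727]
(496.2120056152344, 257.79058837890625) 11.398479461669922
0.16 500 [0.4939171  0.25836074 0.16597918] [0.02912579 0.03113375 0.01188754]
(495.2029724121094, 258.70269775390625) 16.205087661743164
0.126 424 [0.49400656 0.25840171 0.13211295] [0.03555928 0.04139494 0.01166211]
(497.0546569824219, 258.1402587890625) 21.169492721557617
0.088 650 [0.49077102 0.25818746 0.09397555] [0.04481659 0.05268219 0.01194888]
(495.32763671875, 258.55828857421875) 27.069604873657227
```

View pics/w1.png

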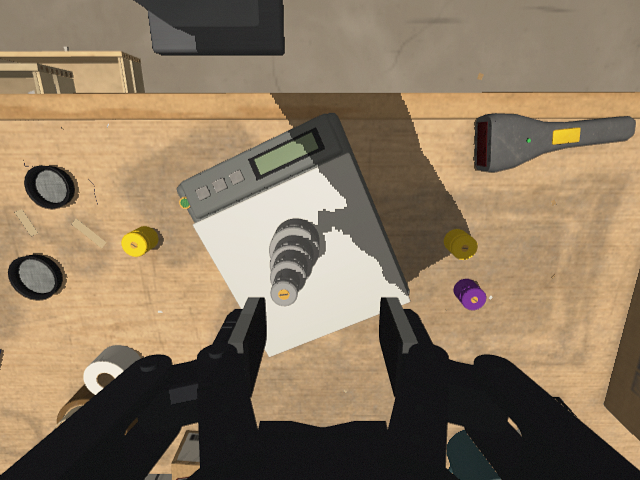

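The wrist view shows the stack with S on top at (284,293), and the open fingers above and right of it. Depth puts the stack axis at about (0.496, 0.258). I centre over it.

Call:
{"method": "carry_out", "body": {
  "deltas": "-2.5 -1.6 4 0 4.5; -4.6 -3.1 8 0 4.5; -4.6 -3.1 8 0 4.5; -4.6 -3.1 8 0 4.5"
}}

```text
clock: 1.7
eef_pos: [0.4946, 0.2594, 0.2321]
orientation: [0.001, 3.142, 0.0]
wrist_force: [-0.8, 0.6, 0.3]
gripper_width: 0.532
grip_force: 0.0
```

```bash
cat >> h.py <<'E'
def disc(zt,rad,cy=.258,cx=.496):
    im,d,c=grab('wrist');P=cloud(c,d)
    k=(d>0)&(abs(P[...,2]-zt)<.003)&(np.hypot(P[...,0]-cx,P[...,1]-cy)<rad+.012)
    q=P[k]
    if len(q)<20: print('few',len(q));return im
    cc,r=cv2.minEnclosingCircle(q[:,:2].astype(np.float32)*1000);print('disc',len(q),cc,r,'z',np.median(q[:,2]))
    return im
def st():
    s=arm.read_state();print(s['clock'],s['eef_pos'].round(4),s['wrist_force'].round(2),round(s['gripper_width']*85.4,1),s['grip_force'])
E
python3 - <<'E'
from h import *
st();disc(.196,.011);st()
E
```

```text
1.7 [0.4946 0.2594 0.2321] [-0.78  0.63  0.26] 45.4 0.0
disc 1155 (496.1288757324219, 257.7024841308594) 11.392777442932129 z 0.19503553928876619
1.75 [0.4947 0.2598 0.2327] [-0.23  0.63  0.33] 45.0 0.0
```

Call:
{"method": "carry_out", "body": {
  "deltas": "-0.13 -0.2 1.5 0 4.5; -0.13 -0.2 3 0 4.5; -0.13 -0.2 4.3 0 4.5; -0.13 -0.2 5.3 0 4.5; -0.13 -0.2 5.4 0 4.5; -0.13 -0.2 5.4 0 4.5"
}}

```text
clock: 2.5
eef_pos: [0.4962, 0.2571, 0.1774]
orientation: [0.001, 3.141, 0.0]
wrist_force: [-0.2, -0.1, 1.4]
gripper_width: 0.531
grip_force: 0.0
```

```bash
python3 - <<'E'
from h import *
st();im,d,c=grab('wrist');save('','w2.png',im)
E
```

```text
2.5 [0.4962 0.2571 0.1774] [-0.23 -0.11  1.38] 45.4 0.0
```

View pics/w2.png

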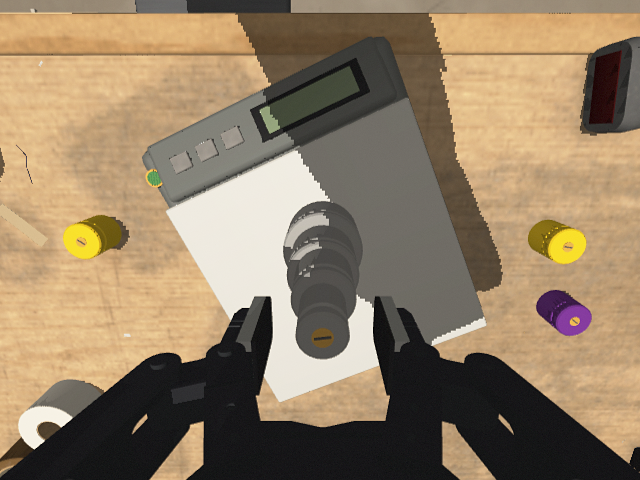

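S sits centred between the pads at (322,335), with the pads at 265 and 378. I close on it, then lift gently.

Call:
{"method": "carry_out", "body": {
  "deltas": "0 0 0 0 3; 0 0 0 0 2.5; 0 0 0 0 2.2; 0 0 0 0 1.5; 0 0 0 0 1.5; 0 0 -0.3 0 1.5; 0 0 -1.5 0 1.5; 0 0 -3.5 0 1.5",
  "force": 35
}}

```text
clock: 3.55
eef_pos: [0.4957, 0.2569, 0.2127]
orientation: [-0.001, -3.14, 0.001]
wrist_force: [0.3, 0.2, -0.2]
gripper_width: 0.24
grip_force: 34.2
```

```bash
python3 - <<'E'
from h import *
st()
im,d,c=grab('top');P=cloud(c,d);st()
z=np.load('top0.npz')
# refine cases: felt-floor/rim centres from 'side' view
im,d,c=grab('side');hsv=cv2.cvtColor(im,cv2.COLOR_RGB2HSV)
dark=(hsv[...,2]<70).astype(np.uint8)
for nm,u,v in [('xl',302,213),('l',304,241),('m',347,250),('s',344,218)]:
    r=16;sub=dark[v-r:v+r,u-r:u+r];cs,_=cv2.findContours(sub,cv2.RETR_EXTERNAL,cv2.CHAIN_APPROX_NONE)
    k=max(cs,key=cv2.contourArea);x,y,w,h=cv2.boundingRect(k);(a,b),s,_=cv2.fitEllipse(k)
    print(nm,w,h,ray(c,a+u-r,b+v-r,.008))
E
```

```text
3.55 [0.4957 0.2569 0.2127] [ 0.31  0.23 -0.23] 20.5 34.23747539520264
3.6 [0.4968 0.2575 0.2157] [0.66 0.25 1.31] 20.4 34.23937797546387
xl 23 15 [ 0.57281877 -0.26328816  0.008     ]
l 21 15 [ 0.56121964 -0.09775835  0.008     ]
m 18 14 [ 0.43927867 -0.0507084   0.008     ]
s 8 32 [ 0.47908596 -0.24886545  0.008     ]
```

S is held (20.5 mm reading, 34 N). I carry it toward case_s.

Call:
{"method": "carry_out", "body": {
  "deltas": "0.5 -2 -2.5 0 1.5; 1.2 -7 -3 0 1.5; 2 -13 -3 0 1.5; 2.8 -19 -3 0 1.5; 3.5 -25 -3 0 1.5; 4.3 -31 -3 0 1.5; 4.8 -36 -3 0 1.5; 5 -39 -3 0 1.5"
}}

```text
clock: 4.65
eef_pos: [0.4451, -0.1351, 0.2422]
orientation: [0.004, 3.142, -0.001]
wrist_force: [0.7, 0.6, -0.7]
gripper_width: 0.24
grip_force: 34.4
```

```bash
python3 - <<'E'
from h import *
st();im,d,c=grab('wrist');save('','w3.png',im);np.savez('w3.npz',im=im,d=d,**{k:np.array(v) for k,v in c.items()});st()
E
```

```text
4.65 [ 0.4451 -0.1351  0.2422] [ 0.71  0.57 -0.69] 20.5 34.387670159339905
4.7 [ 0.4452 -0.1371  0.242 ] [ 0.18 -2.85 -1.56] 20.3 34.41614091396332
```

View pics/w3.png

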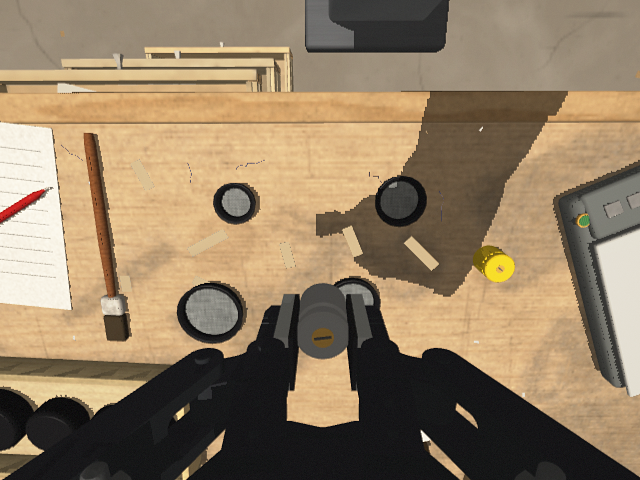

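S is upright in the grip at (322,320). Below it are case_s at (236,203), case_xl at (210,311) and case_m at (400,201). I let the arm settle and measure the cases.

Call:
{"method": "carry_out", "body": {
  "deltas": "0 0 0 0 1.5; 0 0 0 0 1.5; 0 0 0 0 1.5"
}}

```text
clock: 5.08
eef_pos: [0.4459, -0.132, 0.2423]
orientation: [0.001, -3.141, -0.0]
wrist_force: [0.7, 0.9, -0.7]
gripper_width: 0.243
grip_force: 34.4
```

```bash
cat >> h.py <<'E'
def case(c,im,pts):
    hsv=cv2.cvtColor(im,cv2.COLOR_RGB2HSV)
    dark=(hsv[...,2]<60).astype(np.uint8)
    cs,_=cv2.findContours(dark,cv2.RETR_EXTERNAL,cv2.CHAIN_APPROX_NONE)
    for nm,u,v in pts:
        best=[k for k in cs if cv2.contourArea(k)>300 and np.hypot(*(np.array(cv2.minEnclosingCircle(k)[0])-(u,v)))<15]
        if not best: print(nm,'none');continue
        k=max(best,key=cv2.contourArea)
        q=np.array([ray(c,*p[0],.0075)[:2] for p in k])
        (x,y),r=cv2.minEnclosingCircle((q*1000).astype(np.float32))
        e=cv2.fitEllipse((q*1000).astype(np.float32))
        print(nm,np.round(e[0],1),np.round(e[1],1),'circ',round(x,1),round(y,1),round(r,1))
E
python3 - <<'E'
from h import *
st();im,d,c=grab('wrist');case(c,im,[('s',236,203),('xl',210,311),('m',400,201)])
z=np.load('top0.npz');c={k:z[k] for k in('intrinsics','rvec','tvec')}
case(c,z['im'],[('xl',458,213),('l',393,218),('m',375,265),('s',444,264)])
E
```

```text
5.075 [ 0.4459 -0.132   0.2423] [ 0.66  0.94 -0.66] 20.7 34.41578149795532
s [ 440.9 -228.7] [42.8 44.7] circ 440.9 -228.6 22.9
xl [ 573.5 -267.7] [75.3 81. ] circ 573.0 -267.8 41.0
m [439.6 -50.6] [54.  54.8] circ 439.4 -50.7 28.0
xl [ 573.9 -268.1] [70.5 75.2] circ 574.2 -267.8 38.8
l [ 561.8 -101.4] [57.9 61.2] circ 561.3 -100.9 31.5
m none
s none
```

Call:
{"method": "carry_out", "body": {
  "deltas": "0.2 -3 2 0 1.5; 0.5 -8 6 0 1.5; 0.5 -9.65 11 0 1.5; 0.5 -9.65 15 0 1.5; 0.5 -9.65 18 0 1.5; 0.5 -9.65 19 0 1.5; 0.5 -9.65 19 0 1.5; 0.5 -9.65 19 0 1.5"
}}

```text
clock: 6.12
eef_pos: [0.4416, -0.2296, 0.0536]
orientation: [0.0, 3.14, -0.002]
wrist_force: [-0.0, 0.2, -0.8]
gripper_width: 0.243
grip_force: 34.5
```

```bash
python3 - <<'E'
from h import *
st();im,d,c=grab('wrist');save('','w4.png',im[100:480,120:520]);st()
P=cloud(c,d);k=(d>0)&(np.hypot(P[...,0]-.441,P[...,1]+.2286)<.02)&(P[...,2]>.05)&(P[...,2]<.085);q=P[k];h=np.median(q[:,2]);q=q[abs(q[:,2]-h)<.003]
print(len(q),h,cv2.minEnclosingCircle((q[:,:2]*1000).astype(np.float32)))
E
```

```text
6.125 [ 0.4416 -0.2296  0.0536] [-0.    0.2  -0.76] 20.7 34.46592092514038
6.175 [ 0.4416 -0.2297  0.0536] [ 0.24  0.56 -0.8 ] 20.5 34.46602284908295
2464 0.07071124598651354 ((436.02703857421875, -228.6392059326172), 18.868900299072266)
```

View pics/w4.png

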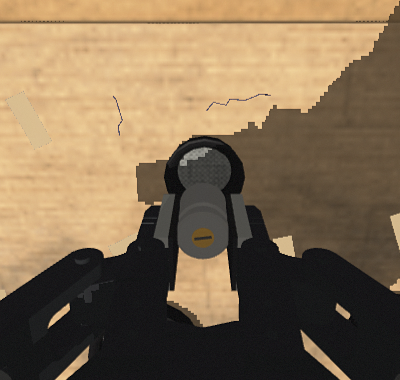

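S is aligned over case_s (crop 204,170), so I lower it slowly.

Call:
{"method": "carry_out", "body": {
  "deltas": "0.05 0.1 1 0 1.5; 0.05 0.1 2 0 1.5; 0.05 0.1 2.8 0 1.5; 0.05 0.1 3.3 0 1.5; 0.05 0.1 3.55 0 1.5; 0.05 0.1 3.6 0 1.5; 0.05 0.1 3.65 0 1.5; 0.05 0.1 3.65 0 1.5"
}}

```text
clock: 7.18
eef_pos: [0.4401, -0.2283, 0.0165]
orientation: [0.001, 3.141, -0.0]
wrist_force: [-3.4, 1.9, 10.3]
gripper_width: 0.242
grip_force: 35.5
```

It made contact at the expected height, so I release.

Call:
{"method": "carry_out", "body": {
  "deltas": "0 0 0 0 2.2; 0 0 0 0 2.6; 0 0 0 0 3.2; 0 0 -0.1 0 4; 0 0 -0.5 0 4; 0 0 -2 0 4; 0 0 -5 0 4; 0 0 -9 0 4"
}}

```text
clock: 8.18
eef_pos: [0.4396, -0.2281, 0.1064]
orientation: [-0.001, -3.14, -0.001]
wrist_force: [0.7, -0.4, -0.1]
gripper_width: 0.466
grip_force: 0.0
```

```bash
cat >> h.py <<'E'
def placed(n,cx,cy,zt,rad):
    im,d,c=grab(n);P=cloud(c,d)
    k=(d>0)&(abs(P[...,2]-zt)<.005)&(np.hypot(P[...,0]-cx,P[...,1]-cy)<rad+.012);q=P[k]
    print(n,len(q),'z',np.median(q[:,2]) if len(q) else 0,cv2.minEnclosingCircle((q[:,:2]*1000).astype(np.float32)) if len(q)>5 else '')
    return im,c
E
python3 - <<'E'
from h import *
st();placed('wrist',.441,-.2286,.035,.011)
E
```

```text
8.175 [ 0.4396 -0.2281  0.1064] [ 0.69 -0.44 -0.07] 39.8 0.0
wrist 888 z 0.03394147767619269 ((440.2822570800781, -227.4248046875), 11.238266944885254)
```

Call:
{"method": "carry_out", "body": {
  "deltas": "0 3 -5 0 5; -0.7 9 -9 0 5; -1.4 15 -11 0 5; -2.1 21 -11 0 5; -2.8 27 -11 0 5; -3.5 33 -11 0 5; -4.2 39 -11 0 5; -4.8 43 -11 0 5"
}}

```text
clock: 9.22
eef_pos: [0.4884, 0.2043, 0.216]
orientation: [-0.001, 3.141, 0.0]
wrist_force: [0.7, -0.6, -0.4]
gripper_width: 0.583
grip_force: 0.0
```

Call:
{"method": "carry_out", "body": {
  "deltas": "-0.4 3 0 0 5.2; -0.8 5.6 0 0 5.2; -0.8 5.6 0 0 5.2; -0.8 5.6 0 0 5.2; -0.8 5.6 0 0 5.2"
}}

```text
clock: 9.85
eef_pos: [0.4965, 0.2567, 0.2159]
orientation: [-0.003, -3.142, 0.0]
wrist_force: [0.2, -0.5, -0.9]
gripper_width: 0.611
grip_force: 0.0
```

```bash
python3 - <<'E'
from h import *
st();disc(.166,.016);st()
E
```

```text
9.85 [0.4965 0.2567 0.2159] [ 0.23 -0.5  -0.86] 52.2 0.0
disc 2173 (495.42486572265625, 258.5379638671875) 16.322593688964844 z 0.16500515789075382
9.9 [0.4966 0.2568 0.216 ] [0.16 0.3  0.23] 51.7 0.0
```

Call:
{"method": "carry_out", "body": {
  "deltas": "0.1 0.15 3 0 5.2; 0.1 0.15 5 0 5.2; 0.1 0.15 6.5 0 5.2; 0.1 0.15 7.1 0 5.2; 0.1 0.15 7.15 0 5.2; 0.1 0.15 7.15 0 5.2; 0.1 0.15 7.15 0 4.4; 0.1 0.15 7.15 0 4"
}}

```text
clock: 10.9
eef_pos: [0.4957, 0.2592, 0.1446]
orientation: [0.001, 3.141, 0.0]
wrist_force: [-0.2, 0.2, 0.0]
gripper_width: 0.469
grip_force: 0.0
```

Call:
{"method": "carry_out", "body": {
  "deltas": "0 0 0 0 3.6; 0 0 0 0 3.3; 0 0 0 0 2.5; 0 0 0 0 2.5; 0 0 -0.3 0 2.5; 0 0 -1.5 0 2.5; 0 0 -4 0 2.5; 0 0 -7 0 2.5",
  "force": 45
}}

```text
clock: 11.9
eef_pos: [0.4952, 0.259, 0.2152]
orientation: [-0.001, -3.141, 0.001]
wrist_force: [-0.3, 0.6, -2.3]
gripper_width: 0.354
grip_force: 44.7
```

M is held (30 mm, 45 N). I carry it to case_m.

Call:
{"method": "carry_out", "body": {
  "deltas": "0.5 -2 -1 0 2.5; 1.5 -7 -1 0 2.5; 2.6 -13 -1 0 2.5; 3.7 -19 -1 0 2.5; 4.7 -25 0 0 2.5; 5.4 -29 2 0 2.5; 5.6 -31 5 0 2.5; 5.6 -31 9 0 2.5"
}}

```text
clock: 12.9
eef_pos: [0.4386, -0.053, 0.1239]
orientation: [0.006, 3.14, -0.001]
wrist_force: [0.9, -0.3, -1.1]
gripper_width: 0.361
grip_force: 45.0
```

Call:
{"method": "carry_out", "body": {
  "deltas": "0 0 3 0 2.5; 0 0 6 0 2.5; 0 0 7 0 2.5; 0 0 7 0 2.5; 0 0 7 0 2.5"
}}

```text
clock: 13.52
eef_pos: [0.4399, -0.0511, 0.0553]
orientation: [0.001, 3.14, -0.0]
wrist_force: [0.8, -0.4, -1.7]
gripper_width: 0.356
grip_force: 44.9
```

```bash
python3 - <<'E'
from h import *
st();im,c=placed('wrist',.4395,-.0515,.0766,.016);save('','w5.png',im[100:480,120:520])
E
```

```text
13.525 [ 0.4399 -0.0511  0.0553] [ 0.82 -0.44 -1.68] 30.4 44.927034974098206
wrist 5620 z 0.07573874314218881 ((432.3273010253906, -51.4602165222168), 27.016632080078125)
```

View pics/w5.png

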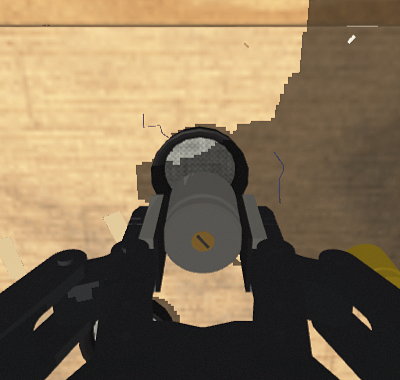

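M is aligned over case_m (crop 200,170), so I lower it by 3.77 cm.

Call:
{"method": "carry_out", "body": {
  "deltas": "0 0 1 0 2.5; 0 0 2 0 2.5; 0 0 2.9 0 2.5; 0 0 3.4 0 2.5; 0 0 3.65 0 2.5; 0 0 3.72 0 2.5; 0 0 3.77 0 2.5; 0 0 3.77 0 2.5"
}}

```text
clock: 14.58
eef_pos: [0.4391, -0.0509, 0.0175]
orientation: [0.001, 3.141, -0.0]
wrist_force: [-5.5, 0.8, 13.4]
gripper_width: 0.359
grip_force: 46.6
```

Call:
{"method": "carry_out", "body": {
  "deltas": "0 0 -0.05 0 3.2; 0 0 -0.05 0 3.6; 0 0 -0.05 0 4.2; 0 0 -0.1 0 5; 0 0 -0.5 0 5; 0 0 -2 0 5; 0 0 -5 0 5; 0 0 -9 0 5"
}}

```text
clock: 15.58
eef_pos: [0.4387, -0.0508, 0.1072]
orientation: [-0.001, -3.14, -0.0]
wrist_force: [-0.1, 0.1, 0.5]
gripper_width: 0.585
grip_force: 0.0
```

```bash
python3 - <<'E'
from h import *
st();placed('wrist',.4395,-.0507,.039,.016)
E
```

```text
15.575 [ 0.4387 -0.0508  0.1072] [-0.11  0.06  0.54] 50.0 0.0
wrist 1905 z 0.03798161702268384 ((439.07000732421875, -50.016963958740234), 16.17133331298828)
```

Call:
{"method": "carry_out", "body": {
  "deltas": "-0.4 3 -4 0 6.2; -1.4 8 -8 0 6.2; -2.5 14 -9 0 6.2; -3.6 20 -9 0 6.2; -4.7 26 -9 0 6.2; -5.6 30.9 -9 0 6.2; -5.6 30.9 -9 0 6.2; -5.6 30.9 -9 0 6.2"
}}

```text
clock: 16.62
eef_pos: [0.4952, 0.2579, 0.1963]
orientation: [-0.0, -3.141, 0.001]
wrist_force: [-0.5, 0.2, 0.4]
gripper_width: 0.727
grip_force: 0.0
```

```bash
python3 - <<'E'
from h import *
st();disc(.132,.021);st()
E
```

```text
16.625 [0.4952 0.2579 0.1963] [-0.45  0.22  0.42] 62.1 0.0
disc 3251 (497.3128967285156, 258.524658203125) 21.363121032714844 z 0.13100959979864674
16.675 [0.4952 0.2573 0.1965] [ 0.25  0.02 -0.27] 61.8 0.0
```

M stands in its case, 1 mm off centre. Now for L at (0.497, 0.2585).

Call:
{"method": "carry_out", "body": {
  "deltas": "-0.2 0.1 4 0 6.2; -0.2 0.1 7 0 6.2; -0.2 0.1 8.5 0 6.2; -0.2 0.1 9 0 6.2; -0.2 0.1 9.1 0 6.2; -0.2 0.1 9.1 0 6.2; -0.2 0.1 9.1 0 5.4; -0.2 0.1 9.1 0 5"
}}

```text
clock: 17.68
eef_pos: [0.4977, 0.2592, 0.106]
orientation: [0.001, 3.141, 0.0]
wrist_force: [0.3, -0.1, 0.3]
gripper_width: 0.584
grip_force: 0.0
```

Call:
{"method": "carry_out", "body": {
  "deltas": "0 0 0 0 4.6; 0 0 0 0 4.3; 0 0 0 0 3.5; 0 0 0 0 3.5; 0 0 -0.3 0 3.5; 0 0 -1.5 0 3.5; 0 0 -4 0 3.5; 0 0 -7 0 3.5",
  "force": 60
}}

```text
clock: 18.68
eef_pos: [0.4972, 0.259, 0.1764]
orientation: [-0.001, -3.141, 0.001]
wrist_force: [1.2, 0.5, -2.9]
gripper_width: 0.475
grip_force: 61.0
```

Call:
{"method": "carry_out", "body": {
  "deltas": "-0.5 -2 -1 0 3.5; -1.4 -7 -2 0 3.5; -2.5 -13 -2 0 3.5; -3.5 -19 -2 0 3.5; -4.5 -25 -2 0 3.5; -5.6 -31 -1 0 3.5; -6.3 -35 2 0 3.5; -6.4 -36 5 0 3.5"
}}

```text
clock: 19.68
eef_pos: [0.561, -0.1046, 0.1246]
orientation: [0.007, 3.142, -0.001]
wrist_force: [0.5, 0.9, -2.5]
gripper_width: 0.473
grip_force: 61.3
```

Call:
{"method": "carry_out", "body": {
  "deltas": "0 0 3 0 3.5; 0 0 5.6 0 3.5; 0 0 6.6 0 3.5; 0 0 6.6 0 3.5; 0 0 6.6 0 3.5"
}}

```text
clock: 20.3
eef_pos: [0.5619, -0.1012, 0.0606]
orientation: [0.001, 3.14, -0.0]
wrist_force: [0.5, 0.5, -3.3]
gripper_width: 0.475
grip_force: 61.4
```

```bash
python3 - <<'E'
from h import *
st();im,d,c=grab('wrist');save('','w6.png',im[100:480,120:520])
E
```

```text
20.3 [ 0.5619 -0.1012  0.0606] [ 0.48  0.48 -3.27] 40.6 61.35868191719055
```

View pics/w6.png

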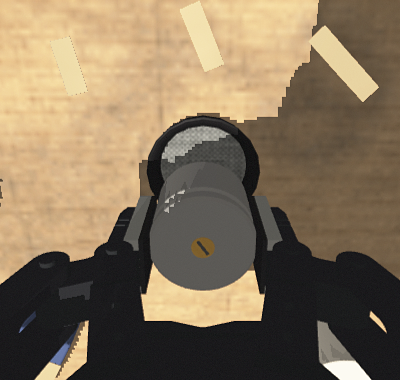

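L is aligned over case_l (crop 203,170), so I lower it by 4.35 cm.

Call:
{"method": "carry_out", "body": {
  "deltas": "0 0 1.2 0 3.5; 0 0 2.5 0 3.5; 0 0 3.4 0 3.5; 0 0 4 0 3.5; 0 0 4.2 0 3.5; 0 0 4.3 0 3.5; 0 0 4.35 0 3.5; 0 0 4.35 0 3.5"
}}

```text
clock: 21.35
eef_pos: [0.5611, -0.1009, 0.017]
orientation: [0.001, 3.141, -0.0]
wrist_force: [-5.0, 1.1, 5.1]
gripper_width: 0.472
grip_force: 62.2
```

Call:
{"method": "carry_out", "body": {
  "deltas": "0 0 0 0 4.2; 0 0 0 0 4.6; 0 0 0 0 5.2; 0 0 -0.1 0 6; 0 0 -0.5 0 6; 0 0 -2 0 6; 0 0 -5 0 6; 0 0 -9 0 6"
}}

```text
clock: 22.35
eef_pos: [0.5609, -0.1009, 0.1074]
orientation: [-0.001, -3.141, -0.0]
wrist_force: [0.5, 1.0, 0.1]
gripper_width: 0.706
grip_force: 0.0
```

```bash
python3 - <<'E'
from h import *
st();placed('wrist',.5615,-.101,.043,.021)
E
```

```text
22.35 [ 0.5609 -0.1009  0.1074] [0.47 1.01 0.14] 60.3 0.0
wrist 3342 z 0.042001333336570974 ((561.025390625, -100.18717956542969), 21.274276733398438)
```

Call:
{"method": "carry_out", "body": {
  "deltas": "0.4 3 -2 0 7.2; 1.3 8 -4 0 7.2; 2.3 14 -5 0 7.2; 3.4 20 -5 0 7.2; 4.4 26 -5 0 7.2; 5.5 32 -5 0 7.2; 6.4 35.9 -5 0 7.2; 6.4 35.9 -5 0 7.2"
}}

```text
clock: 23.4
eef_pos: [0.4969, 0.2608, 0.1569]
orientation: [-0.005, 3.141, 0.001]
wrist_force: [-0.3, -0.8, -0.7]
gripper_width: 0.846
grip_force: 0.0
```

Call:
{"method": "carry_out", "body": {
  "deltas": "0 0 0 0 7.3; 0 0 0 0 7.3"
}}

```text
clock: 23.65
eef_pos: [0.4979, 0.2571, 0.1565]
orientation: [0.003, 3.141, -0.0]
wrist_force: [0.4, 1.0, -1.3]
gripper_width: 0.854
grip_force: 0.0
```

```bash
python3 - <<'E'
from h import *
st();disc(.094,.027);st()
E
```

```text
23.65 [0.4979 0.2571 0.1565] [ 0.44  0.97 -1.25] 72.9 0.0
disc 5586 (495.41009521484375, 257.8563537597656) 27.296175003051758 z 0.0930155211140054
23.7 [0.4979 0.2571 0.1564] [-0.26  0.38  0.08] 73.3 0.0
```

Call:
{"method": "carry_out", "body": {
  "deltas": "0.2 0.05 4 0 7.3; 0.2 0.05 7 0 7.3; 0.2 0.05 8.7 0 7.3; 0.2 0.05 9.3 0 7.3; 0.2 0.05 9.4 0 7.3; 0.2 0.05 9.4 0 7.3; 0.2 0.05 9.4 0 6.6; 0.2 0.05 9.4 0 6.2"
}}

```text
clock: 24.7
eef_pos: [0.4958, 0.2587, 0.0625]
orientation: [0.001, 3.141, 0.0]
wrist_force: [-0.4, -0.9, -0.3]
gripper_width: 0.73
grip_force: 0.0
```

Call:
{"method": "carry_out", "body": {
  "deltas": "0 0 0 0 5.8; 0 0 0 0 5.5; 0 0 0 0 4.7; 0 0 0 0 4.7; 0 0 -0.3 0 4.7; 0 0 -1.5 0 4.7; 0 0 -4 0 4.7; 0 0 -7 0 4.7",
  "force": 80
}}

```text
clock: 25.7
eef_pos: [0.4951, 0.2584, 0.1327]
orientation: [-0.001, -3.14, 0.001]
wrist_force: [1.2, 1.3, -4.9]
gripper_width: 0.61
grip_force: 84.6
```

Call:
{"method": "carry_out", "body": {
  "deltas": "-0.3 -2 -2 0 4.7; -1 -7 -4 0 4.7; -2 -13 -4 0 4.7; -2.9 -19 -4 0 4.7; -3.8 -25 -4 0 4.7; -4.7 -31 -4 0 4.7; -5.6 -37 -4 0 4.7; -6.4 -43 -4 0 4.7"
}}

```text
clock: 26.7
eef_pos: [0.5593, -0.1734, 0.1727]
orientation: [0.001, 3.141, 0.0]
wrist_force: [0.8, -0.1, -4.9]
gripper_width: 0.611
grip_force: 85.0
```

Call:
{"method": "carry_out", "body": {
  "deltas": "-0.8 -5 1 0 4.7; -1.3 -8.5 3 0 4.7; -1.4 -9.6 6 0 4.7; -1.4 -9.6 9 0 4.7; -1.4 -9.6 10.5 0 4.7; -1.4 -9.6 10.7 0 4.7; -1.4 -9.6 10.7 0 4.7; -1.4 -9.6 10.7 0 4.7"
}}

```text
clock: 27.7
eef_pos: [0.5739, -0.2676, 0.0665]
orientation: [0.001, 3.14, -0.002]
wrist_force: [0.1, 0.1, -5.1]
gripper_width: 0.609
grip_force: 85.2
```

```bash
python3 - <<'E'
from h import *
st();im,d,c=grab('wrist');save('','w7.png',im[100:480,120:520])
E
```

```text
27.7 [ 0.5739 -0.2676  0.0665] [ 0.12  0.13 -5.12] 52.0 85.21692752838135
```

View pics/w7.png

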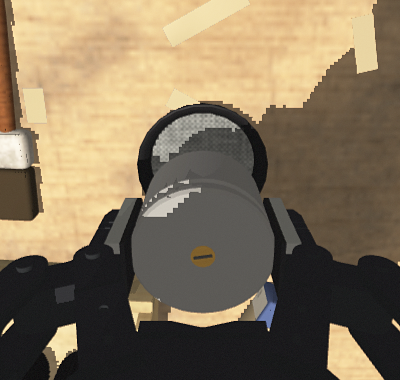

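XL is aligned over case_xl (crop 203,165), so I lower it by 5.1 cm.

Call:
{"method": "carry_out", "body": {
  "deltas": "0 0 1.5 0 4.7; 0 0 3 0 4.7; 0 0 4 0 4.7; 0 0 4.6 0 4.7; 0 0 4.9 0 4.7; 0 0 5 0 4.7; 0 0 5.07 0 4.7; 0 0 5.1 0 4.7"
}}

```text
clock: 28.75
eef_pos: [0.5731, -0.2675, 0.0157]
orientation: [0.001, 3.141, -0.001]
wrist_force: [-6.7, 2.5, 10.9]
gripper_width: 0.608
grip_force: 86.1
```

Call:
{"method": "carry_out", "body": {
  "deltas": "0 0 0 0 5.4; 0 0 0 0 5.8; 0 0 0 0 6.4; 0 0 -0.1 0 7.2; 0 0 -0.5 0 7.2; 0 0 -2 0 7.2; 0 0 -6 0 7.2; 0 0 -10 0 7.2"
}}

```text
clock: 29.75
eef_pos: [0.5731, -0.2675, 0.1162]
orientation: [0.001, 3.141, -0.0]
wrist_force: [1.4, -0.9, -0.1]
gripper_width: 0.846
grip_force: 0.0
```

Call:
{"method": "carry_out", "body": {
  "deltas": "1 2 -4 0 7.2; 3 5 -8 0 7.2; 4 9 -10 0 7.2; 4 9 -10 0 7.2; 4 9 -10 0 7.2; 4 9 -10 0 7.2"
}}

```text
clock: 30.5
eef_pos: [0.5331, -0.1781, 0.2136]
orientation: [-0.002, -3.141, 0.0]
wrist_force: [-0.2, -0.4, 0.3]
gripper_width: 0.843
grip_force: 0.0
```

```bash
python3 - <<'E'
from h import *
st()
for a in [(.5735,-.268,.047,.027),(.5615,-.101,.043,.021),(.4395,-.051,.039,.016),(.441,-.2286,.035,.011)]: im,c=placed('wrist',*a)
save('','w8.png',im)
E
```

```text
30.5 [ 0.5331 -0.1781  0.2136] [-0.18 -0.38  0.35] 72.0 0.0
wrist 2492 z 0.045956200067363985 ((573.2091064453125, -266.7073669433594), 27.381948471069336)
wrist 1527 z 0.04211103044075973 ((560.9990844726562, -100.0450439453125), 21.298940658569336)
wrist 1246 z 0.03803878553442587 ((438.93939208984375, -49.9771842956543), 16.399662017822266)
wrist 563 z 0.03388959564130664 ((440.4805603027344, -227.35186767578125), 11.103643417358398)
```

View pics/w8.png

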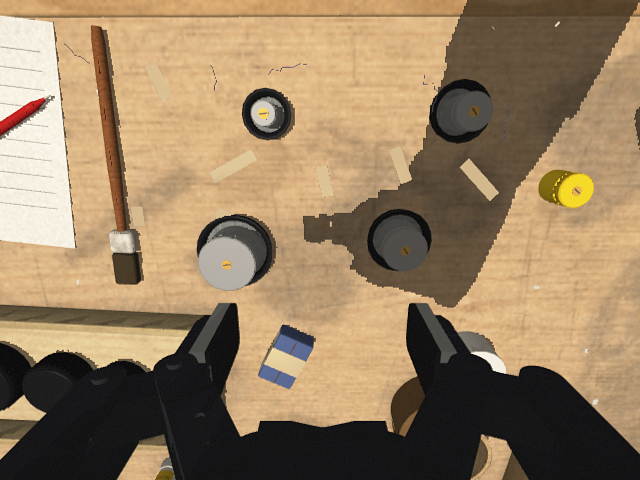

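All four weights stand upright in their cases: S (264,112), M (465,110), L (402,240) and XL (230,255). They are 1–2 mm off centre at the right heights, and the arm is clear.

```bash
python3 -c "
from h import *
print(job.hand_in())"
```

```text
the job is handed in; nothing more can be done
None
```

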